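# Slide the heavy tool crate back to its parking place

## Task

The heavy tool crate is standing out on the bench: slide it back into its parking place, the gap between the drawer cabinet and the punch block, until it stands square and flat against the wooden back rail. Nothing is to be gripped or lifted: the crate is tall and tips easily, so push with the fingertips low down, on its steel base band only, without rocking it, and keep off the wooden box and handle above the band. Leave everything else on the bench where it is, and finish with the hand clear of the crate.

Things in the scene. Friction and masses are not known exactly. Their poses are not given: they have to be found in the camera images.
- crate: heavy upright tool crate, 1.8 to 2.7 kg. Its foot, the part to push, is a solid grey steel band 100 mm deep (x), 150 mm wide (y), 0 to 70 mm above the bench. Origin: centre of the underside; z up; x points to the back of the bench, within 0.22 rad of the rail's x at the start. Friction on the bench 0.5 to 0.72: a steady push takes 9 to 19 N, and pushed above about 65 mm it may tip
- crate_box: pale wooden open box on the base band, part of the crate, not to be touched: 90 mm deep, 138 mm wide, sides 70 to 180 mm above the bench, set 5 to 6 mm back from the band's faces; full of standing tools; raised end boards carry a dark dowel handle, 22 mm thick, along y, 242 mm up. Highest point 265 mm up. Origin: centre of the band's top, 70 mm above the bench
- crate_back (a point): point on the crate, at bench height, in the middle of the far long face of the base band (the face that must end against the rail), 50 mm along the crate's +x from its origin
- rail: pale wooden rail fixed to the bench, 640 mm long (its y), 20 mm thick (its x), 50 mm high; origin: centre of the underside; its x points away from the robot (within 0.1 rad of the world's x), its y along the rail to the left; its front face looks to its -x
- bay (a point): point at bench height on the front face of the rail, in the middle of the parking place; axes as the rail's. The parking place is 190 to 210 mm wide (95 to 105 mm to each side of this point) and 77 mm deep between the two fixed neighbours, so the crate parked flat against the rail stands 23 mm proud of them
- drawers: small grey drawer cabinet with six drawers, fixed, 75 mm deep (x), 160 mm wide (y), 125 mm high, against the rail on one side of the parking place; may be on the left or on the right. Origin: centre of the underside; axes as the rail's
- punches: stepped dark wooden punch block with steel and brass punches standing in it, fixed, 75 mm deep (x), 160 mm wide (y), 70 mm high, punches up to 122 mm above the bench; against the rail on the other side. Origin: centre of the underside; axes as the rail's
- pin_tray: bystander: open yellow card tray of wire pins, 110 x 75 x 35 mm, loose, on the bench left of the crate; origin: centre of the underside
- pincers: bystander: black pincers lying on the bench right of the crate, 227 mm long along their x (jaws to +x), 65 mm wide, 25 mm high, loose; origin: near the middle, on the bench
- card_box: bystander: brown closed cardboard box 240 x 120 x 85 mm at the right side, loose; origin: centre of the underside
- bench_block: bystander: square steel bench block 85 x 85 x 28 mm at the left, loose; origin: centre of the underside
- hammer: bystander: hammer lying at the left, about 260 mm long, loose; origin on the bench below its middle
- file: bystander: flat file with a wooden handle, 255 mm long, lying at the right near the robot, loose; origin near its middle, on the bench
- oil_jar: bystander: amber jar with a black cap, 52 mm in diameter, 70 mm high, loose, standing on top of the drawer cabinet; origin: centre of its underside

How it is judged:
By the outcome, as a careful person would: the job done as asked, in the order asked, and still so for the second after the job is handed in, with the robot touching nothing.
It also fails if it takes over 58 s, if anything falls off the work surface, if the arm or the gripper's body presses on something with over 40 N, if the wrist force passes 120 N, or if a joint passes its speed limit or range.

## Robot

A 6-joint arm with a two-finger parallel gripper is mounted at the origin on the work surface. World frame = base frame: x ahead of the robot, y to its left, z up, the work surface at z = 0. Lengths are in mm, angles in rad, forces in N, time in s.
With the tool pointing down it reaches from about 275 to 1000 mm from the base axis. Payload 8.4 kg.
Tool frame: the origin (TCP) lies at the very end of the fingers, on their centre line; the grasp point (between the pads) lies behind it (r.grip_point_offset is the x of the grasp point in the tool frame, in mm); x points along the fingers, z is the direction in which the jaws open and shut, and the axes are right-handed (so a half turn about x gives the same grasp; the last joint's range is limited). The gripper opens to 85 mm and grips with 20 to 120 N. Pads are 22 mm wide; open, the fingers measure 114 mm over their backs; the gripper's body (76 mm by 85 mm) begins 54 mm behind the grasp point. The pads swing forward as they close: fully open they stand 13 mm farther back than shut.
Start: joints at [1.211, 0.353, 1.633, -0, 1.155, -0.002], TCP at [218.883, 585.421, 231.281] pointing down, gripper open.
Joint ranges: [-2.63, 2.63], [-0.92, 2.1], [0.06, 2.66], [-1.3, 4.44], [0, 2.69], [-3.02, 3.02]. Speed limits (rad/s): [2.22, 2.22, 2.79, 3.14, 3.14, 3.14].

## Interface

Orientations are given as [roll, pitch, yaw] about the fixed x, y, z axes, in that order (R = Rz(yaw) Ry(pitch) Rx(roll)).
In Python, from rig import r, vision, order gives the robot as it stands. The module is installed in compiled form; this text tells all that it offers.
- The arm moves only by the tool step_arm, never from a script. Its argument "rows" is a list of rows, each a list of 7 numbers: the shift along the world's x, y, z in mm, then the turn, a rotation vector about the world's x, y, z in rad, then the finger opening in mm, from 0 to 85.4. A call has exactly 8 rows; each row is the pose to reach, as a shift and turn from the pose measured when the call began; what a row does not reach only later rows make up. A row lasts 1/8 s, in which the tool goes at most 62.5 mm and 10.7 degrees, less where a joint would pass 70% of its speed; a pose out of reach is approached as far as the arm can. A call with a gripper value outside its range is refused whole. The fingers move at their own pace and stop on an object; "force" is the grip in N (left out, the last holds). Time passes only in rows, so rows that repeat a pose let the fingers close, or fill a call up. It gives the time, the measured TCP pose, the force and the opening at its end, in the units of the state.
- r.sense(): the state, without advancing time (a new reading comes with each control period).
- vision.grab_frame(name): name is "scene" or "side" or "wrist"; returns (picture, depth): 400x640x3 uint8, red, green, blue; 400x640 float32, mm along the optical axis (not along the pixel's ray), 0 where there is no reading.
- vision.camera_info(name): a dict with "K" (3x3 intrinsics, pixels), "origin" and "attitude" of the camera in the world; the wrist camera has in their place "tool_from_camera" (4x4, takes a point from camera to tool coordinates, whose origin is the TCP and whose axes are the tool frame's). Camera axes: x right, y down, z forward; pixel columns grow to the right and rows downward; lengths in mm; the calibration is good to about 2 mm. A picture is of the moment at which its call begins: read the wrist's pose just before it. camera_info takes no time and is no camera call.
- order.sign_off(): hands the job in, once; it reports no verdict.
The state is a dict: "clock": time; "qpos": joint angles; "qvel": joint speeds; "joint_efforts": joint torques, N m; "eef_pos": TCP position; "tcp_rot": TCP orientation; "contact_force": force on the tool from outside, world axes, zero at the start; "wrist_torque": the same for the moment, N m; "opening": opening from 0.0 (shut) to 1.0 (fully open).
Only numpy, scipy, OpenCV 4.12 (cv2) and the standard library are available. Lean on these libraries where they do the work, as an engineer would, in place of code of your own. Each camera call takes 0.05 s, during which the arm holds its last target.

## Working session

There is one attempt and no reset: what is moved stays moved. The work goes in short steps, Python scripts to look and compute and a tool call to move; the robot and the scene stay as the last step left them, time stands still between calls to the robot, and variables do not carry over. Pictures are saved under pics/ and viewed, and the job is handed in when it is done.

Besides the shell and the picture viewer there is one more tool, called after "Call:" as name([rows], argument=value, ...), one row to a line, values as JSON. step_arm: Moves the arm, as the interface text tells. Its arguments: {"type":"object","properties":{"rows":{"type":"array"},"force":{"type":"number"}},"required":["rows"]}

```bash
mkdir -p pics
python3 - <<'E'
from rig import r, vision
import cv2, numpy as np
print(r.sense(), r.grip_point_offset)
for n in ["scene","side"]:
    p,d=vision.grab_frame(n); cv2.imwrite(f"pics/{n}0.png",p[:,:,::-1]); np.savez(f"{n}0.npz",p=p,d=d)
    print(n,vision.camera_info(n))
print(vision.camera_info("wrist"))
E
```

```text
{'clock': 0.0, 'qpos': array([ 1.21060536e+00,  3.53677443e-01,  1.63415200e+00,  6.56555236e-06,
        1.15521213e+00, -2.37401639e-03]), 'qvel': array([0.00010016, 0.00033951, 0.00063826, 0.00022682, 0.000186  ,
       0.00081586]), 'joint_efforts': array([-2.88922609e-03, -6.05256057e+01, -3.42068410e+01, -2.49786199e-04,
        9.41894104e-03,  9.10558788e-05]), 'eef_pos': array([218.70307976, 584.95994394, 230.5357486 ]), 'tcp_rot': array([ 3.13507568,  1.56934739, -1.93513291]), 'contact_force': array([-0.40729877,  0.53064548, -0.08588659]), 'wrist_torque': array([-0.0319011 , -0.02445199, -0.05678155]), 'opening': 1.0027675252660364} -18.700000000000003
scene {'K': array([[441.89417419,   0.        , 319.25735755],
       [  0.        , 441.89417419, 201.65922668],
       [  0.        ,   0.        ,   1.        ]]), 'origin': array([1550.52862838, -440.28058905, 1288.96208325]), 'attitude': array([-2.40320922e+00, -1.62282209e-03,  1.18233383e+00])}
side {'K': array([[508.2585821 ,   0.        , 321.76481038],
       [  0.        , 508.2585821 , 190.64354715],
       [  0.        ,   0.        ,   1.        ]]), 'origin': array([-271.25472979, -840.52272893, 1444.59034556]), 'attitude': array([-2.43239177,  0.00757662, -0.79739186])}
{'K': array([[304.92511792,   0.        , 325.6428796 ],
       [  0.        , 304.92511792, 205.5110403 ],
       [  0.        ,   0.        ,   1.        ]]), 'tool_from_camera': array([[-1.23725788e-03, -3.26626767e-01,  9.45152593e-01,
        -1.41890616e+02],
       [-1.18912825e-05, -9.45153312e-01, -3.26627031e-01,
         8.47993187e+01],
       [ 9.99999235e-01, -4.15360944e-04,  1.16551437e-03,
        -7.19163641e-01],
       [ 0.00000000e+00,  0.00000000e+00,  0.00000000e+00,
         1.00000000e+00]])}
```

View pics/scene0.png

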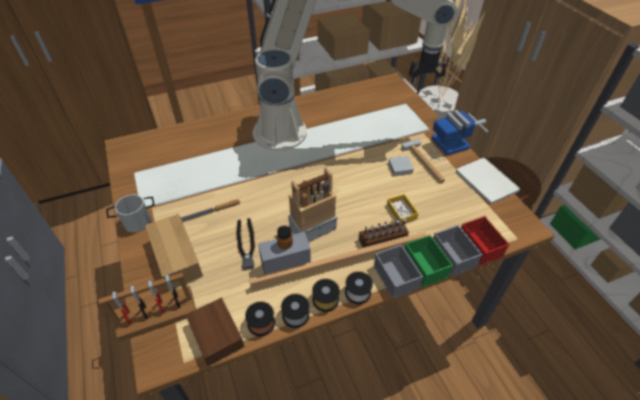

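View pics/side0.png

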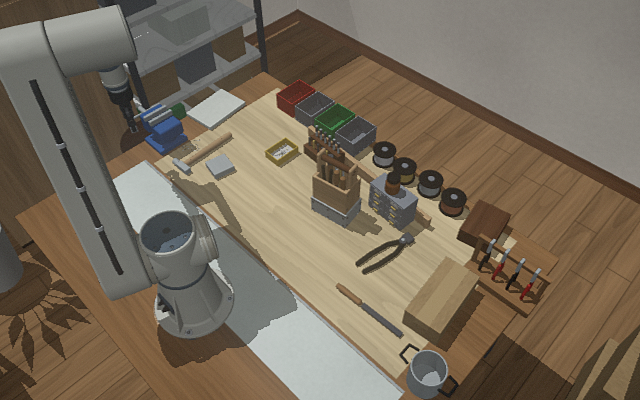

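Both views show the crate (scene ~(313,205), side ~(335,195)), with the cabinet to the right of the bay, the punch block to the left and the rail behind. Next I build point clouds.

```bash
cat > h.py <<'E'
import numpy as np, cv2
from scipy.spatial.transform import Rotation as R
from rig import r, vision
def cloud(name,p,d,T=None):
    ci=vision.camera_info(name); K=ci["K"]
    v,u=np.mgrid[:d.shape[0],:d.shape[1]]
    c=np.stack([(u-K[0,2])/K[0,0]*d,(v-K[1,2])/K[1,1]*d,d],-1)
    if T is None:
        Rm=R.from_euler("xyz",ci["attitude"]).as_matrix(); t=ci["origin"]
    else: Rm,t=T[:3,:3],T[:3,3]
    P=c@Rm.T+t; P[d<=0]=np.nan
    return P
def wristT(s):
    T=np.eye(4);T[:3,:3]=R.from_euler("xyz",s["tcp_rot"]).as_matrix();T[:3,3]=s["eef_pos"]
    return T@vision.camera_info("wrist")["tool_from_camera"]
E
python3 - <<'E'
from h import *
X0,X1,Y0,Y1=350,850,-350,400
for n in ["scene","side"]:
    z=np.load(f"{n}0.npz");P=cloud(n,z["p"],z["d"]).reshape(-1,3);C=z["p"].reshape(-1,3)
    ok=np.isfinite(P[:,0])&(P[:,0]>X0)&(P[:,0]<X1)&(P[:,1]>Y0)&(P[:,1]<Y1)&(P[:,2]>-30)&(P[:,2]<330)
    P=P[ok];C=C[ok]; print(n,len(P),"bench z",np.median(P[P[:,2]<12][:,2]))
    im=np.zeros((500,750,3),np.uint8);zz=np.zeros((500,750),np.uint8)
    o=np.argsort(P[:,2])
    for (x,y,h),c in zip(P[o],C[o]):
        i,j=int((X1-x)),int((Y1-y)); cv2.circle(im,(j,i),1,tuple(int(a) for a in c[::-1]),-1)
        cv2.circle(zz,(j,i),1,int(np.clip(h,0,255)),-1)
    cv2.imwrite(f"pics/top_{n}.png",im);cv2.imwrite(f"pics/topz_{n}.png",cv2.applyColorMap(zz,cv2.COLORMAP_JET))
E
```

```text
scene 20285 bench z 1.5690296181726353
side 21790 bench z 1.6846313302854696
```

View pics/topz_scene.png

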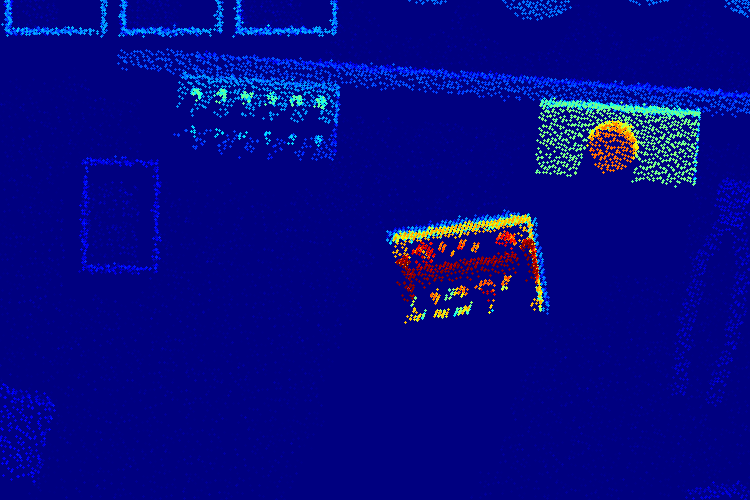

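View pics/topz_side.png

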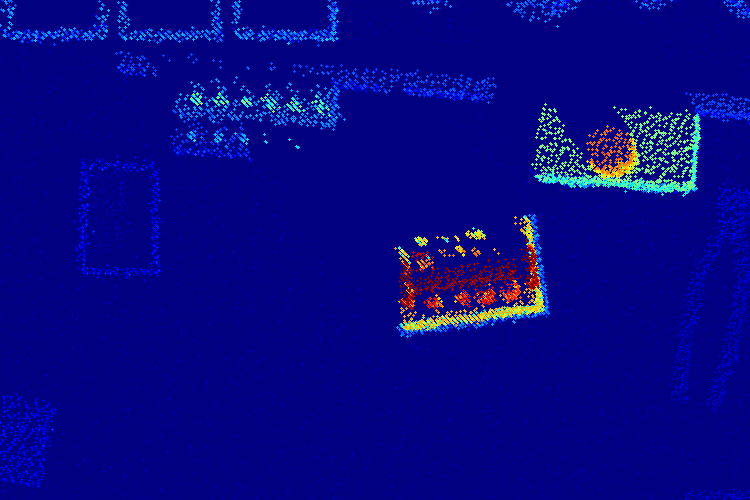

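View pics/top_side.png

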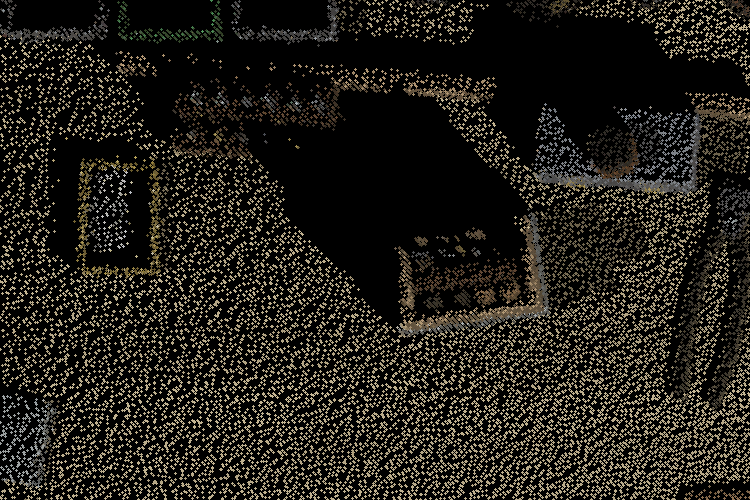

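View pics/top_scene.png

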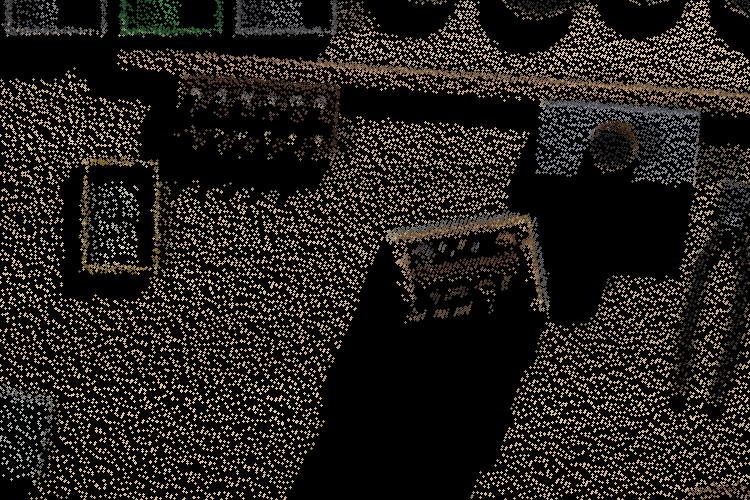

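```bash
cat > fit.py <<'E'
from h import *
from scipy.optimize import least_squares
def load(n):
    z=np.load(n+".npz") ; return z
def boxfit(P,x0,w,d,zr=(10,60),band=12):
    """P points; fit rect centre,yaw with given depth(x) d & width(y) w by side faces"""
    P=P[(P[:,2]>zr[0])&(P[:,2]<zr[1])]
    def loc(q):
        c,s=np.cos(q[2]),np.sin(q[2]); D=P[:,:2]-q[:2]
        return D@np.array([[c,-s],[s,c]])
    def sd(q):
        L=np.abs(loc(q))-np.array([d/2,w/2])
        return np.where((L>0).all(1),np.hypot(*np.maximum(L,0).T),L.max(1))
    q=np.array(x0,float)
    for b in (30,band,6):
        P0=P; P=P[np.abs(sd(q))<b]
        q=least_squares(sd,q,loss="soft_l1",f_scale=1.5).x
        res=np.abs(sd(q)); n=len(P); P=P0
    return q,n,np.median(res)
def all_pts(tag,names=("scene","side")):
    out={}
    for n in names:
        z=np.load(f"{n}{tag}.npz");P=cloud(n,z["p"],z["d"]).reshape(-1,3);out[n]=P[np.isfinite(P[:,0])]
    return out
E
python3 - <<'E'
from fit import *
A=all_pts("0"); A["both"]=np.vstack(list(A.values()))
for k,P in A.items():
    print(k,"crate",boxfit(P,[577,-67,0.13],150,100))
    print(k,"box",boxfit(P,[577,-67,0.13],138,90,(80,170)))
    print(k,"drawers",boxfit(P,[706,-218,-.05],160,75,(10,120)))
    print(k,"punch",boxfit(P,[733,140,-.05],160,75,(10,60)))
    # rail : top points
    m=(P[:,2]>44)&(P[:,2]<56)&(P[:,1]>-380)&(P[:,1]<300)
    x=P[:,0]-(770-0.06*(P[:,1]-0)); m&=np.abs(x)<30
    q=np.polyfit(P[m,1],P[m,0],1); rr=P[m,0]-np.polyval(q,P[m,1]); print("rail top",q,m.sum(),np.percentile(rr,[2,98]))
    m=(P[:,2]>8)&(P[:,2]<42)&(P[:,1]>-105)&(P[:,1]<55)&(np.abs(P[:,0]-(760-.06*P[:,1]))<25)
    if m.sum()>10:
        q=np.polyfit(P[m,1],P[m,0],1);print("rail front",q,m.sum())
    for a,b in ((-380,-330),(-150,-80),(-30,60),(80,200)):
        m=(P[:,2]>44)&(P[:,2]<56)&(P[:,1]>a)&(P[:,1]<b);x=P[:,0]-(765-0.06*P[:,1]);m&=np.abs(x)<30
        print(a,b,m.sum(),np.percentile(x[m],[1,10,50,90,99]) if m.sum() else "")
E
```

```text
scene crate (array([ 5.77388530e+02, -6.66818780e+01,  1.46213975e-01]), 324, np.float64(1.1785222883070787))
scene box (array([ 5.77462249e+02, -6.69605064e+01,  1.40676655e-01]), 803, np.float64(1.1173019080615063))
scene drawers (array([ 7.05042517e+02, -2.17050772e+02, -7.39746440e-02]), 699, np.float64(1.1937052530795569))
scene punch (array([ 7.50291204e+02,  1.42523032e+02, -5.31118036e-02]), 356, np.float64(2.0695710269850522))
rail top [4.95423099e-02 7.70811514e+02] 772 [-13.23465555  12.76802873]
rail front [6.56316619e-02 7.79596906e+02] 216
-380 -330 3 [-29.40565065 -29.30513138 -28.8583791  -26.8174257  -26.35821118]
-150 -80 117 [-27.81236557 -19.68664064  -8.19824373   0.76559265   5.25317736]
-30 60 138 [-5.27292648 -0.09393057 10.33618359 19.75903814 23.2015172 ]
80 200 164 [ 3.39313112  8.47274797 19.6363834  28.02407354 29.64261282]
side crate (array([ 5.76941904e+02, -6.55688845e+01,  1.47001380e-01]), 432, np.float64(1.2947538079432874))
side box (array([ 5.76907195e+02, -6.55288384e+01,  1.45796262e-01]), 808, np.float64(1.2238732565707515))
side drawers (array
[... 734 characters left out ...]
45e-01]), 1600, np.float64(1.2409155036926833))
both drawers (array([ 7.04616817e+02, -2.15828479e+02, -7.23452076e-02]), 1654, np.float64(1.320387103144114))
both punch (array([7.45701844e+02, 1.43078383e+02, 1.22418848e-02]), 444, np.float64(2.1646475763468516))
rail top [3.95120352e-02 7.69135026e+02] 1005 [-34.65508373  14.82842794]
rail front [4.18206200e-02 7.71394088e+02] 344
-380 -330 3 [-29.40565065 -29.30513138 -28.8583791  -26.8174257  -26.35821118]
-150 -80 137 [-27.47834898 -19.23415899  -8.17142827   0.66852666   5.05529504]
-30 60 226 [-10.65753111  -2.26272442   8.54834537  17.33423319  22.93655173]
80 200 188 [-26.40000877   5.06849137  19.40471876  27.96356554  29.6257192 ]
```

Run:
```python
from fit import *
A=all_pts("0"); A["both"]=np.vstack(list(A.values()))
for k,P in A.items():
    yaw=-.0730
    c,s=np.cos(yaw),np.sin(yaw)
    L=(P[:,:2]-np.array([760,0]))@np.array([[c,-s],[s,c]]); z=P[:,2]
    m=(z>44)&(z<56)&(np.abs(L[:,0]-10)<18)&(L[:,1]>-90)&(L[:,1]<50)
    print(k,"railtop",m.sum(),np.percentile(L[m,0],[1,5,50,95,99]),"slope",np.polyfit(L[m,1],L[m,0],1))
    m=(z>8)&(z<42)&(np.abs(L[:,0])<15)&(L[:,1]>-100)&(L[:,1]<50)
    print("front face",m.sum(),np.median(L[m,0]) if m.sum() else '')
    # punch right face
    m=(z>8)&(z<68)&(L[:,0]>-78)&(L[:,0]<-3)&(L[:,1]>20)&(L[:,1]<240)
    print("punch y hist",np.percentile(L[m,1],[0.5,1,2,5,10,99]),"x",np.percentile(L[m,0],[1,5]))
    h,e=np.histogram(L[m,1],np.arange(30,90,3));print(h)
    m=(z>8)&(z<120)&(L[:,0]>-78)&(L[:,0]<-3)&(L[:,1]<-100)&(L[:,1]>-320)
    h,e=np.histogram(L[m,1],np.arange(-180,-120,3));print("drawleft from -180",h)
    h,e=np.histogram(L[m,1],np.arange(-320,-270,3));print("drawright from -320",h)
```

```text
scene railtop 218 [ 0.19187925  1.21582893 12.76272945 21.91886463 23.24206182] slope [1.01700734e-02 1.25857837e+01]
front face 0 
punch y hist [ 59.1240153   59.81693603  60.15979398  60.74907345  60.99488832
 218.31780863] x [-76.31027988 -72.34643378]
[ 0  0  0  0  0  0  0  1  0  2 64 11  6  5  4  8  9  1  5]
drawleft from -180 [1 3 1 1 1 4 3 4 2 2 4 3 5 0 0 0 0 0 0]
drawright from -320 [ 0  0  1  0  0  0 39  2  3  0  1  3  3  3  5  5]
side railtop 143 [-3.90375458 -2.26507097  8.83735495 17.92817116 19.89561093] slope [4.34178764e-03 7.95006026e+00]
front face 124 -0.36452376109586415
punch y hist [ 37.19931491  55.95773818  59.81470412  62.77800618  64.37988234
 222.82316792] x [-77.89284691 -77.16878165]
[ 0  1  0  1  0  0  0  0  2  2 12 25  7  3  2  3  1  6  1]
drawleft from -180 [ 7  2  8  8  7  5 12  7 13 12  4 12  6  2  1  0  1  0  0]
drawright from -320 [  1   2   2   3   2   9 117 117  20  12   5   9   8  14   8  11]
both railtop 361 [-3.52703731 -0.7126424  10.73045025 21.17443476 22.97800618] slope [9.28074734e-03 1.07826306e+01]
front face 124 -0.36452376109586415
punch y hist [ 51.10047624  58.35148445  60.1292262   60.92150863  61.91012423
 222.05331857] x [-77.71637387 -76.22311477]
[ 0  1  0  1  0  0  0  1  2  4 76 36 13  8  6 11 10  7  6]
drawleft from -180 [ 8  5  9  9  8  9 15 11 15 14  8 15 11  2  1  0  1  0  0]
drawright from -320 [  1   2   3   3   2   9 156 119  23  12   6  12  11  17  13  16]
```

```bash
cat >> h.py <<'E'
def tgt(a,psi):
    x=np.array([np.cos(a)*np.cos(psi),np.cos(a)*np.sin(psi),-np.sin(a)]);z=np.array([np.sin(psi),-np.cos(psi),0]);y=np.cross(z,x)
    return np.stack([x,y,z],1)
def delta(pos,a,psi):
    s=r.sense();R0=R.from_euler("xyz",s["tcp_rot"]).as_matrix()
    w=R.from_matrix(tgt(a,psi)@R0.T).as_rotvec()
    print("clock",s["clock"],"eef",s["eef_pos"].round(1),"shift",(np.array(pos)-s["eef_pos"]).round(1),"rotvec",w.round(4),np.linalg.norm(w).round(3),"F",s["contact_force"].round(1),"T",s["wrist_torque"].round(2))
    print("tool axes\n",R0.round(3))
E
python3 -c "
from h import *
delta([430,-80,200],.6,.145)"
```

```text
clock 0.1 eef [218.7 585.  230.6] shift [ 211.3 -665.   -30.6] rotvec [ 1.2831 -0.1386 -2.3699] 2.699 F [ 0.2 -0.3 -0.6] T [-0.01  0.02  0.05]
tool axes
 [[-0.    -0.937  0.35 ]
 [-0.001  0.35   0.937]
 [-1.    -0.    -0.001]]
```

Call:
step_arm([
  [10, -40, 10, 0, 0, -0.17, 85],
  [25, -80, 20, 0, 0, -0.34, 85],
  [40, -125, 30, 0, 0, -0.51, 85],
  [50, -170, 40, 0, 0, -0.68, 85],
  [65, -215, 40, 0, 0, -0.85, 85],
  [80, -260, 40, 0, 0, -1.02, 85],
  [95, -305, 40, 0, 0, -1.19, 85],
  [105, -340, 40, 0, 0, -1.36, 85],
])

```text
clock: 1.1
eef_pos: [323.8, 243.3, 270.5]
tcp_rot: [-2.929, 1.57, -3.082]
contact_force: [-0.1, 0.3, -0.3]
opening: 0.994
```

```bash
python3 -c "
from h import *
delta([430,-80,200],.6,.145);print(r.sense()['qpos'])"
```

```text
clock 1.1 eef [323.8 243.3 270.5] shift [ 106.2 -323.3  -70.5] rotvec [ 0.7281 -0.7357 -1.1663] 1.559 F [-0.1  0.3 -0.3] T [-0.07 -0.03  0.02]
tool axes
 [[-0.001  0.152  0.988]
 [-0.     0.988 -0.152]
 [-1.    -0.    -0.001]]
[ 6.39962990e-01 -4.57947898e-02  2.02106543e+00  7.66413950e-04
  1.16739707e+00  7.92698615e-01]
```

Call:
step_arm([
  [10, -40, 0, 0.086, -0.087, -0.138, 85],
  [20, -80, 0, 0.172, -0.174, -0.276, 85],
  [30, -120, 0, 0.258, -0.261, -0.414, 85],
  [40, -160, 0, 0.344, -0.348, -0.552, 85],
  [55, -200, 0, 0.43, -0.435, -0.69, 85],
  [65, -240, -10, 0.516, -0.522, -0.827, 85],
  [75, -280, -20, 0.602, -0.609, -0.965, 85],
  [85, -320, -40, 0.688, -0.695, -1.102, 85],
])

```text
clock: 2.1
eef_pos: [405.3, -55.7, 237.5]
tcp_rot: [1.483, 0.725, 0.271]
contact_force: [0.7, 1.0, -0.5]
opening: 0.999
```

```bash
python3 -c "
from h import *
delta([430,-85,25],.6,.145);print(r.sense()['qpos'])"
```

```text
clock 2.1 eef [405.3 -55.7 237.5] shift [  24.7  -29.3 -212.5] rotvec [ 0.094  -0.1082 -0.1801] 0.23 F [ 0.7  1.  -0.5] T [-0.13  0.33  0.02]
tool axes
 [[ 0.721  0.613  0.323]
 [ 0.2    0.262 -0.944]
 [-0.663  0.745  0.066]]
[-0.67365874 -0.20049378  2.54059759  1.29530785  0.68181806 -0.48127136]
```

Call:
step_arm([
  [10, -10, -20, 0.047, -0.054, -0.09, 85],
  [20, -20, -40, 0.094, -0.108, -0.18, 85],
  [30, -28, -75, 0.094, -0.108, -0.18, 85],
  [35, -28, -110, 0.094, -0.108, -0.18, 85],
  [40, -28, -145, 0.094, -0.108, -0.18, 85],
  [45, -28, -180, 0.094, -0.108, -0.18, 85],
  [50, -28, -205, 0.094, -0.108, -0.18, 85],
  [50, -28, -212, 0.094, -0.108, -0.18, 85],
])

```text
clock: 3.1
eef_pos: [455.1, -83.4, 23.6]
tcp_rot: [1.573, 0.602, 0.147]
contact_force: [-0.6, 0.0, -0.1]
opening: 0.995
```

```bash
python3 -c "
from h import *
delta([460,-83,25],.6,.145);print(r.sense()['qpos'])
s=r.sense();p,d=vision.grab_frame('wrist');cv2.imwrite('pics/w1.png',p[:,:,::-1])
p,d=vision.grab_frame('side');cv2.imwrite('pics/s1.png',p[:,:,::-1])
"
```

```text
clock 3.1 eef [455.1 -83.4  23.6] shift [4.9 0.4 1.4] rotvec [-0.0016 -0.0026 -0.0005] 0.003 F [-0.6  0.  -0.1] T [-0.04  0.4  -0.03]
tool axes
 [[ 0.815  0.561  0.145]
 [ 0.121  0.081 -0.989]
 [-0.567  0.824 -0.002]]
[-0.62396261  0.85192539  2.6118472   2.48179613  1.21299338 -1.8061795 ]
```

View pics/w1.png

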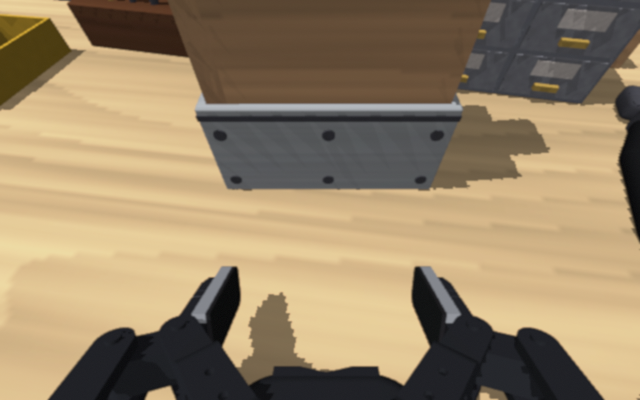

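View pics/s1.png

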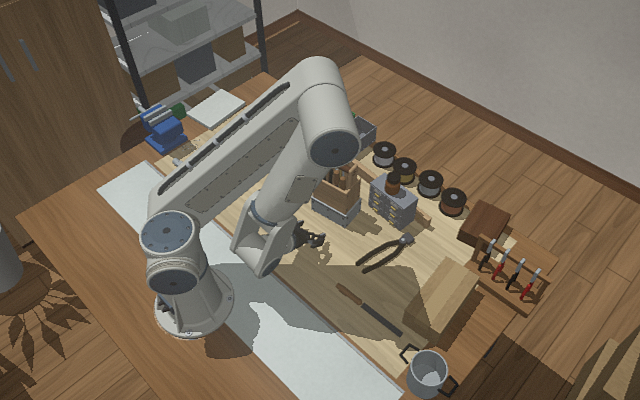

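```bash
python3 -c "
from h import *
p,d=vision.grab_frame('scene');cv2.imwrite('pics/sc1.png',p[:,:,::-1])
for n in ('scene','side'):
  if n=='side': p,d=vision.grab_frame('side')
  P=cloud(n,p,d).reshape(-1,3);P=P[np.isfinite(P[:,0])]
  m=(P[:,2]>285)&(P[:,0]<900)&(P[:,0]>0)&(abs(P[:,1])<500)
  for x in range(100,800,50):
    q=P[m&(P[:,0]>x)&(P[:,0]<=x+50)]
    if len(q): print(n,x,len(q),q.min(0).round(),q.max(0).round())
"
```

```text
scene 100 114 [101.  11. 286.] [150. 171. 419.]
scene 150 238 [ 150. -221.  285.] [200. 133. 477.]
scene 200 428 [ 200. -223.  285.] [250.  93. 526.]
scene 250 1019 [ 250. -303.  298.] [300.  57. 730.]
scene 300 1385 [ 300. -341.  417.] [350.  22. 733.]
scene 350 2036 [ 350. -342.  473.] [400. -14. 734.]
scene 400 1741 [ 400. -280.  529.] [450. -50. 736.]
scene 450 1541 [ 450. -214.  583.] [500. -82. 735.]
scene 500 94 [ 500. -146.  648.] [ 509. -120.  703.]
side 100 1596 [ 100. -201.  285.] [150. 163. 496.]
side 150 3120 [ 150. -224.  285.] [200. 115. 552.]
side 200 3846 [ 200. -260.  285.] [250.  88. 606.]
side 250 4577 [ 250. -313.  327.] [300.  48. 733.]
side 300 3553 [ 300. -342.  518.] [350.   9. 735.]
side 350 1513 [ 350. -340.  647.] [400. -25. 737.]
side 400 829 [ 400. -264.  679.] [450. -60. 738.]
side 450 199 [ 450. -191.  685.] [495. -97. 736.]
```

View pics/sc1.png

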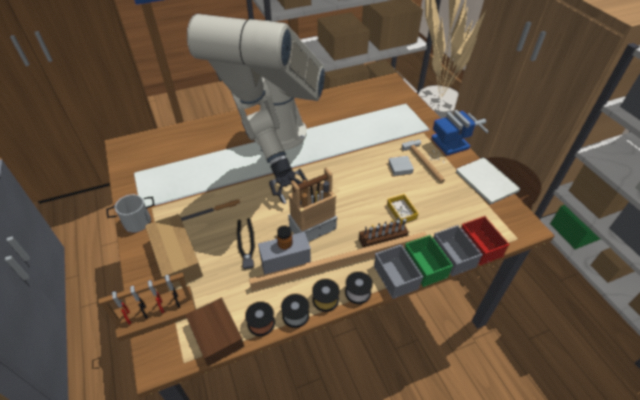

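Call:
step_arm([
  [12, -1, 1, 0, 0, 0, 85],
  [24, -2, 1, 0, 0, 0, 85],
  [36, -3, 1, 0, 0, 0, 85],
  [48, -4, 1, 0, 0, 0, 85],
  [54, -3, 1, 0, 0, 0, 85],
  [59, -3, 1, 0, 0, 0, 85],
  [63, -2, 1, 0, 0, 0, 85],
  [67, -2, 1, 0, 0, 0, 85],
])

```text
clock: 4.3
eef_pos: [522.2, -85.6, 27.1]
tcp_rot: [1.571, 0.6, 0.145]
contact_force: [0.6, -0.3, 0.3]
opening: 0.994
```

Call:
step_arm([
  [2, 0, -2, 0, 0, 0, 85],
  [4, 0.5, -3, 0, 0, 0, 85],
  [6, 1, -3, 0, 0, 0, 85],
  [8, 1, -3, 0, 0, 0, 85],
  [10, 1.5, -3, 0, 0, 0, 85],
  [12, 2, -3, 0, 0, 0, 85],
  [13, 2, -3, 0, 0, 0, 85],
  [14, 2, -3, 0, 0, 0, 85],
])

```text
clock: 5.3
eef_pos: [535.8, -83.4, 24.1]
tcp_rot: [1.572, 0.601, 0.145]
contact_force: [-8.2, -1.3, 4.7]
opening: 0.998
```

```bash
cat > look.py <<'E'
import sys; from fit import *
t=sys.argv[1]; s=r.sense()
print("clock",s["clock"],"eef",s["eef_pos"].round(1),"rot",s["tcp_rot"].round(3),"F",s["contact_force"].round(1),"T",s["wrist_torque"].round(2))
g=[float(v) for v in sys.argv[2:5]]
names=sys.argv[5].split(",")
yaw=-.073;c,sn=np.cos(yaw),np.sin(yaw);M=np.array([[c,-sn],[sn,c]])
PP=[]
for n in names:
    s=r.sense()
    p,d=vision.grab_frame(n);cv2.imwrite(f"pics/{n}_{t}.png",p[:,:,::-1])
    P=cloud(n,p,d,wristT(s) if n=="wrist" else None).reshape(-1,3);P=P[np.isfinite(P[:,0])]
    np.save(f"pts_{n}_{t}.npy",P)
    for nm,a in (("band",(150,100,(12,60))),("box",(138,90,(85,165)))):
        try:
            q,k,e=boxfit(P,g,*a); l=(q[:2]-[760,0])@M
            print(n,nm,"W",q.round(3),"L",l.round(1),(q[2]-yaw).round(3),k,e.round(2))
        except Exception as ex: print(n,nm,ex)
print("tcp L",((s["eef_pos"][:2]-[760,0])@M).round(1))
E
python3 look.py a 578 -66 .145 scene,wrist
```

```text
clock 5.3 eef [535.8 -83.4  24.1] rot [1.572 0.601 0.145] F [-8.2 -1.3  4.7] T [-0.19  0.4  -0.14]
scene band W [ 5.77207e+02 -6.68200e+01  1.43000e-01] L [-177.4  -80. ] 0.216 310 1.17
scene box W [ 5.7757e+02 -6.6797e+01  1.3800e-01] L [-177.1  -79.9] 0.211 711 1.15
wrist band W [ 5.76662e+02 -6.71460e+01  1.43000e-01] L [-178.   -80.3] 0.216 12390 0.21
wrist box W [ 5.76797e+02 -6.74640e+01  1.43000e-01] L [-177.8  -80.6] 0.216 104004 0.36
tcp L [-217.6  -99.6]
```

Call:
step_arm([
  [2, 1, 0, 0, 0, 0, 85],
  [5, 2, 0, 0, 0, 0, 85],
  [8, 3.5, 0, 0, 0, 0, 85],
  [12, 5, 0, 0, 0, 0, 85],
  [16, 7, 0, 0, 0, 0, 85],
  [20, 8.5, 0, 0, 0, 0, 85],
  [24, 10.5, 0, 0, 0, 0, 85],
  [27, 12, 0, 0, 0, 0, 85],
])

```text
clock: 6.4
eef_pos: [561.1, -72.0, 23.9]
tcp_rot: [1.573, 0.603, 0.143]
contact_force: [-14.5, -7.6, 9.2]
opening: 0.999
```

```bash
python3 look.py b 600 -57 .145 scene,wrist
```

```text
clock 6.4 eef [561.1 -72.   23.9] rot [1.573 0.603 0.143] F [-14.5  -7.6   9.2] T [-0.55  0.31 -0.71]
scene band W [ 6.0266e+02 -5.5760e+01  1.4100e-01] L [-152.9  -67.1] 0.214 320 1.19
scene box W [ 6.02553e+02 -5.56040e+01  1.39000e-01] L [-153.   -66.9] 0.212 705 1.03
wrist band W [ 6.02227e+02 -5.54730e+01  1.40000e-01] L [-153.3  -66.8] 0.213 12366 0.21
wrist box W [ 6.02416e+02 -5.60950e+01  1.41000e-01] L [-153.1  -67.4] 0.214 104541 0.36
tcp L [-192.8  -86.1]
```

Call:
step_arm([
  [3, 1, 0, 0, 0, 0, 85],
  [7, 3, 0, 0, 0, 0, 85],
  [12, 5, 0, 0, 0, 0, 85],
  [17, 7, 0, 0, 0, 0, 85],
  [22, 9, 0, 0, 0, 0, 85],
  [27, 11, 0, 0, 0, 0, 85],
  [31, 13, 0, 0, 0, 0, 85],
  [34, 14, 0, 0, 0, 0, 85],
])

```text
clock: 7.5
eef_pos: [593.5, -58.2, 23.6]
tcp_rot: [1.574, 0.605, 0.142]
contact_force: [-16.2, -6.3, 10.7]
opening: 0.997
```

```bash
python3 look.py c 634 -43 .145 scene,wrist
```

```text
clock 7.5 eef [593.5 -58.2  23.6] rot [1.574 0.605 0.142] F [-16.2  -6.3  10.7] T [-0.39  0.22 -0.61]
scene band W [ 6.35134e+02 -4.19010e+01  1.33000e-01] L [-121.5  -50.9] 0.206 356 1.1
scene box W [ 6.35036e+02 -4.21870e+01  1.39000e-01] L [-121.6  -51.2] 0.212 718 1.0
wrist band W [ 6.34739e+02 -4.19090e+01  1.39000e-01] L [-121.9  -50.9] 0.212 12371 0.21
wrist box W [ 6.34932e+02 -4.26040e+01  1.39000e-01] L [-121.6  -51.6] 0.212 104761 0.36
tcp L [-161.4  -70. ]
```

Run:
```python
from fit import *
yaw=-.073;c,sn=np.cos(yaw),np.sin(yaw);M=np.array([[c,-sn],[sn,c]])
for t in "abc":
    P=np.load(f"pts_wrist_{t}.npy");L=(P[:,:2]-[760,0])@M;z=P[:,2]
    m=(z>10)&(z<110)&(abs(L[:,0]+76)<8)&(L[:,1]<-135)&(L[:,1]>-300)
    if m.sum()>50: print(t,"draw front",m.sum(),np.polyfit(L[m,1],L[m,0],1).round(4),np.median(L[m,0]).round(1),"ymax",np.percentile(L[m,1],[95,99.5]).round(1))
    m=(z>10)&(z<60)&(abs(L[:,0]+76)<8)&(L[:,1]>40)&(L[:,1]<230)
    if m.sum()>50: print(t,"punch front",m.sum(),np.polyfit(L[m,1],L[m,0],1).round(4),np.median(L[m,0]).round(1),"ymin",np.percentile(L[m,1],[.5,5]).round(1))
```

```text
a draw front 10408 [ 8.40000e-03 -7.58054e+01] -77.9 ymax [-229.  -227.1]
b draw front 12631 [ 1.84000e-02 -7.33541e+01] -77.7 ymax [-203.6 -201.5]
c draw front 15898 [-1.86000e-02 -8.16361e+01] -77.9 ymax [-171.1 -168.8]
c punch front 435 [ 1.29000e-02 -7.94367e+01] -76.7 ymin [198.6 199.9]
```

View pics/scene_c.png

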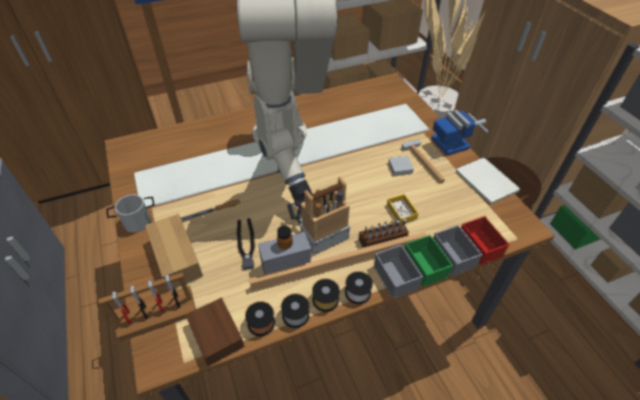

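View pics/wrist_c.png

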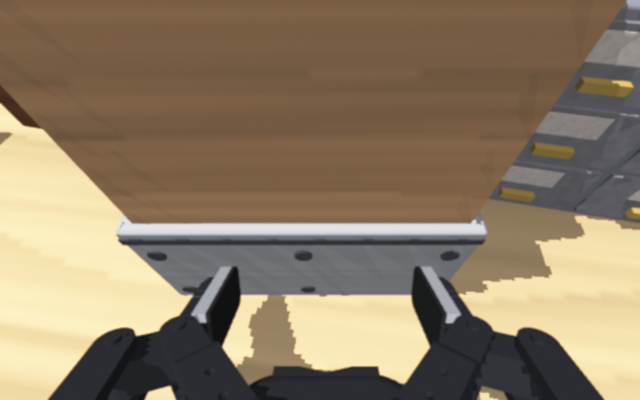

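Call:
step_arm([
  [2, 1, 0, 0, 0, 0, 85],
  [5, 2.5, 0, 0, 0, 0, 85],
  [9, 4, 0, 0, 0, 0, 85],
  [13, 6, 0, 0, 0, 0, 85],
  [17, 8, 0, 0, 0, 0, 85],
  [20, 9, 0, 0, 0, -0.01, 85],
  [23, 10.5, 0, 0, 0, -0.02, 85],
  [26, 11, 0, 0, 0, -0.03, 85],
])

```text
clock: 8.6
eef_pos: [617.3, -47.1, 23.0]
tcp_rot: [1.575, 0.608, 0.111]
contact_force: [-16.7, -2.5, 10.8]
opening: 0.993
```

```bash
python3 look.py d 660 -31 .12 scene,wrist
```

```text
clock 8.6 eef [617.3 -47.1  23. ] rot [1.575 0.608 0.111] F [-16.7  -2.5  10.8] T [0.02 0.33 0.1 ]
scene band W [ 6.59302e+02 -3.22630e+01  1.12000e-01] L [-98.1 -39.5] 0.185 377 1.03
scene box W [ 6.59629e+02 -3.22310e+01  1.09000e-01] L [-97.8 -39.5] 0.182 731 0.99
wrist band W [ 6.5909e+02 -3.2203e+01  1.1000e-01] L [-98.3 -39.5] 0.183 12431 0.21
wrist box W [ 6.59266e+02 -3.28220e+01  1.10000e-01] L [-98.1 -40.1] 0.183 104851 0.35
tcp L [-138.5  -57.1]
```

Call:
step_arm([
  [4, 0.5, 0.5, 0, 0, -0.02, 85],
  [9, 1, 1, 0, 0, -0.04, 85],
  [14, 2, 1, 0, 0, -0.065, 85],
  [19, 2.5, 1, 0, 0, -0.09, 85],
  [24, 3, 1, 0, 0, -0.115, 85],
  [29, 4, 1, 0, 0, -0.14, 85],
  [33, 4.5, 1, 0, 0, -0.16, 85],
  [37, 5, 1, 0, 0, -0.175, 85],
])

```text
clock: 9.7
eef_pos: [651.7, -41.2, 22.8]
tcp_rot: [1.575, 0.613, -0.063]
contact_force: [-15.1, 1.3, 8.7]
opening: 0.996
```

```bash
python3 look.py e 697 -35 -.06 scene,wrist
```

```text
clock 9.7 eef [651.7 -41.2  22.8] rot [ 1.575  0.613 -0.063] F [-15.1   1.3   8.7] T [0.23 0.56 0.34]
scene band W [ 7.2610e+02 -3.5853e+01 -6.5000e-02] L [-31.2 -38.2] 0.008 428 1.5
scene box W [ 6.95668e+02 -3.39500e+01 -6.20000e-02] L [-61.7 -38.6] 0.011 708 1.0
wrist band W [ 6.95899e+02 -3.38480e+01 -6.50000e-02] L [-61.5 -38.4] 0.008 12350 0.21
wrist box W [ 6.9597e+02 -3.4655e+01 -6.5000e-02] L [-61.3 -39.2] 0.008 105178 0.35
tcp L [-104.3  -48.9]
```

Call:
step_arm([
  [2, 0, 0.5, 0, 0, -0.005, 85],
  [4, -0.3, 1, 0, 0, -0.01, 85],
  [6, -0.4, 1, 0, 0, -0.01, 85],
  [8, -0.6, 1, 0, 0, -0.01, 85],
  [9, -0.7, 1, 0, 0, -0.01, 85],
  [10, -0.7, 1, 0, 0, -0.01, 85],
  [11, -0.8, 1, 0, 0, -0.01, 85],
  [12, -0.9, 1, 0, 0, -0.01, 85],
])

```text
clock: 10.8
eef_pos: [661.2, -41.7, 22.5]
tcp_rot: [1.575, 0.618, -0.073]
contact_force: [-14.7, 1.3, 8.1]
opening: 1.0
```

```bash
python3 look.py f 706 -35 -.072 wrist
```

```text
clock 10.8 eef [661.2 -41.7  22.5] rot [ 1.575  0.618 -0.073] F [-14.7   1.3   8.1] T [0.31 0.66 0.24]
wrist band W [ 7.04708e+02 -3.62090e+01 -7.40000e-02] L [-52.5 -40.1] -0.001 12360 0.21
wrist box W [ 7.04879e+02 -3.56430e+01 -7.40000e-02] L [-52.4 -39.6] -0.001 105816 0.36
tcp L [-95.5 -48.8]
```

Call:
step_arm([
  [2, -0.1, 0.5, 0, 0, 0, 85],
  [3, -0.2, 0.5, 0, 0, 0, 85],
  [3.5, -0.2, 0.5, 0, 0, 0, 85],
  [4, -0.3, 0.5, 0, 0, 0, 85],
  [4.5, -0.3, 0.5, 0, 0, 0, 85],
  [5, -0.3, 0.5, 0, 0, 0, 85],
  [5.5, -0.4, 0.5, 0, 0, 0, 85],
  [6, -0.4, 0.5, 0, 0, 0, 85],
])

```text
clock: 11.85
eef_pos: [663.2, -41.8, 22.0]
tcp_rot: [1.575, 0.623, -0.072]
contact_force: [-28.1, 2.7, 20.5]
opening: 0.996
```

Call:
step_arm([
  [3, -0.2, 0.5, 0, 0, 0, 85],
  [4, -0.3, 0.5, 0, 0, 0, 85],
  [5, -0.4, 0.5, 0, 0, 0, 85],
  [6, -0.4, 0.5, 0, 0, 0, 85],
  [6, -0.4, 0.5, 0, 0, 0, 85],
  [6, -0.4, 0.5, 0, 0, 0, 85],
  [6, -0.4, 0.5, 0, 0, 0, 85],
  [6, -0.4, 0.5, 0, 0, 0, 85],
])

```text
clock: 12.85
eef_pos: [663.2, -41.7, 20.7]
tcp_rot: [1.575, 0.631, -0.072]
contact_force: [-34.1, 2.3, 20.7]
opening: 0.999
```

```bash
python3 look.py g 708 -36 -.073 wrist
```

```text
clock 12.85 eef [663.2 -41.7  20.7] rot [ 1.575  0.631 -0.072] F [-34.1   2.3  20.7] T [0.24 0.38 0.12]
wrist band W [ 7.06076e+02 -4.33200e+01 -7.40000e-02] L [-50.6 -47.1] -0.001 11909 0.2
wrist box W [ 7.06766e+02 -3.58330e+01 -7.40000e-02] L [-50.5 -39.6] -0.001 107208 0.35
tcp L [-93.5 -48.6]
```

Call:
step_arm([
  [-3, 0.2, 0, 0, 0, 0, 85],
  [-8, 0.6, 0, 0, 0, 0, 85],
  [-16, 1.2, 1, 0, 0, 0, 85],
  [-28, 2, 2, 0, 0, 0, 85],
  [-45, 3.3, 4, 0, 0, 0, 85],
  [-65, 4.7, 6, 0, 0, 0, 85],
  [-85, 6.2, 8, 0, 0, 0, 85],
  [-105, 7.7, 10, 0, 0, 0, 85],
])

```text
clock: 13.9
eef_pos: [556.6, -33.9, 30.9]
tcp_rot: [1.575, 0.631, -0.072]
contact_force: [-0.2, 0.1, 0.1]
opening: 0.997
```

```bash
python3 look.py h 708 -36 -.073 scene,side,wrist
```

```text
clock 13.9 eef [556.6 -33.9  30.9] rot [ 1.575  0.631 -0.072] F [-0.2  0.1  0.1] T [0.07 0.42 0.03]
scene band W [ 7.2662e+02 -3.6387e+01 -7.3000e-02] L [-30.6 -38.7] -0.0 440 1.38
scene box W [ 7.07405e+02 -3.52540e+01 -7.40000e-02] L [-49.9 -39. ] -0.001 710 0.97
side band W [ 7.06894e+02 -3.35490e+01 -7.40000e-02] L [-50.5 -37.3] -0.001 335 1.42
side box W [ 7.06874e+02 -3.36570e+01 -7.00000e-02] L [-50.5 -37.4] 0.003 684 1.49
wrist band W [ 7.06724e+02 -3.50910e+01 -7.40000e-02] L [-50.6 -38.9] -0.001 11375 0.36
wrist box W [ 7.06716e+02 -3.57650e+01 -7.40000e-02] L [-50.5 -39.6] -0.001 14642 0.44
tcp L [-201.8  -48.6]
```

View pics/wrist_h.png

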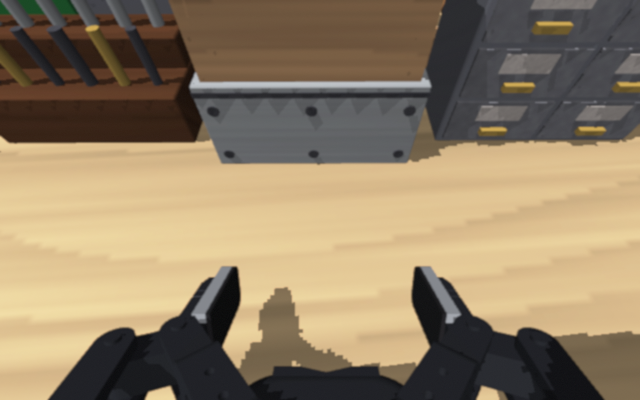

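View pics/scene_h.png

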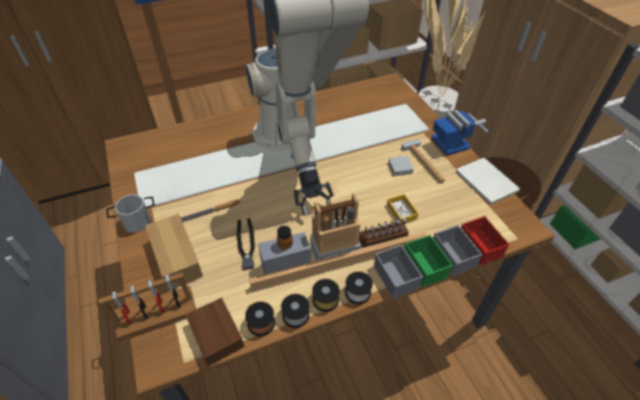

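Run:
```python
from fit import *
yaw=-.073;c,sn=np.cos(yaw),np.sin(yaw);M=np.array([[c,-sn],[sn,c]])
P=np.load("pts_wrist_h.npy");L=(P[:,:2]-[760,0])@M;z=P[:,2]
for n,m in {"draw":(z>10)&(z<110)&(abs(L[:,0]+77)<5)&(L[:,1]<-125),"punch":(z>8)&(z<30)&(abs(L[:,0]+77)<5)&(L[:,1]>45),"band":(z>10)&(z<60)&(abs(L[:,0]+101)<5)&(abs(L[:,1]+39)<90)}.items():
    print(n,m.sum(),"slope,x",np.polyfit(L[m,1],L[m,0],1).round(4),np.median(L[m,0]).round(1),"y range",np.percentile(L[m,1],[.3,99.7]).round(1))
q=(L[:,1]<-118)&(L[:,1]>-150)&(z>20)&(z<110)&(L[:,0]>-70)&(L[:,0]<-10)
print("drawer left face",q.sum(),np.median(L[q,1]))
```

```text
draw 23153 slope,x [ 6.60000e-03 -7.61475e+01] -77.7 y range [-291.9 -140.8]
punch 4139 slope,x [-4.00000e-04 -7.67433e+01] -76.8 y range [ 60.6 214.9]
band 11733 slope,x [ 1.300000e-03 -1.005306e+02] -100.6 y range [-113.5   34.6]
drawer left face 3134 -140.99038615952924
```

```bash
python3 -c "
from rig import order,r
print(r.sense()['contact_force'],r.sense()['clock']);print(order.sign_off())"
```

```text
[-0.25365191  0.13007642 -0.41145417] 14.05
the job is handed in; nothing more can be done
None
```

The crate is parked in the bay, square and flat against the rail, and the job is handed in at 14 s. I pushed it with the two open fingertips low on the steel band, sliding it forward and to the left. I then turned it square as it entered the bay and pressed it gently home. The push took about 15 N while sliding, and I pressed to about 34 N (horizontal) at the rail until it stopped advancing.

- **Position:** in the last wrist view the band's front face stands 23.3 mm proud of the neighbours, against 23 mm expected. It is parallel to the rail within about 0.002 rad.
- **Gaps:** about 26 mm to the punch block and 27 mm to the cabinet, so it is nearly centred.
- **Hand:** about 100 mm clear of the crate, with no contact force.
- **Surroundings:** the other items look undisturbed in the last scene picture. I did not measure each one.

Two of the final fits disagreed:
- **Scene-camera band fit:** about 20 mm off in depth, because the far face is now hidden behind the rail. The scene box fit, the side camera and the wrist camera all agree with each other.
- **Drawer-front slope:** the wrist view gave 0.007 rad, which I put down to the drawer handles.

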